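Tidy the coffee filters into the corner of the board

ROBOT

A 7-joint arm with a two-finger parallel gripper is mounted at the origin on a cart in front of the work surface, level with it; the furniture and walls round the work are solid. World frame = base frame: x ahead of the robot, y to its left, z up, the work surface at z = 0. Lengths are in m, angles in degrees, forces in N, time in s.
With the tool pointing down it reaches from about 0.425 to 0.875 m from the base axis. Payload 4.7 kg.
Tool frame: the origin (TCP) lies at the very end of the fingers, on their centre line; the grasp point (between the pads) lies 19 mm behind it; z points along the fingers, y is the line along which they close (so a half turn about z gives the same grasp; the last joint's range is limited). The gripper opens to 87 mm and grips with 3 to 60 N. Pads are 19 mm wide; open, the fingers measure 117 mm over their backs; the gripper's body (75 mm by 190 mm) begins 51 mm behind the grasp point.
Start: joints at [-71.385, 18.392, -4.016, 83.108, 1.295, 78.541, -3.26], TCP at [0.199, 0.619, 0.223] pointing down, gripper open.
Joint ranges: [-163.93, 163.93], [-17.29, 119.83], [-79.2, 71.16], [3.27, 140.29], [-89.18, 269.18], [5.43, 117.66], [-154.24, 154.24]. Speed limits (degrees/s): [147.25, 147.25, 180, 180, 180, 180, 180].

INTERFACE

Orientations are given as [roll, pitch, yaw] about the fixed x, y, z axes, in that order (R = Rz(yaw) Ry(pitch) Rx(roll)).
In Python, from cell import get_obs, read_camera, sign_off, silhouettes gives the robot as it stands.
- The arm moves only by the tool play_rows, never from a script. Its argument "steps" is a list that holds one entry, the list of rows, each a list of 7 numbers: the shift along the tool's x, y, z in m, then the turn, a rotation vector about the tool's x, y, z in rad, then the finger opening in m, from 0 to 0.087. A call has 1 to 12 rows; each row shifts and turns the commanded pose from where the row before left it, along the tool's axes as they then stand; what a row does not reach is not made up. A row lasts 1/10 s, in which the tool goes at most 50 mm and 8.59 degrees, less where a joint would pass 70% of its speed; a pose out of reach is approached as far as the arm can. A call is refused whole if a number of a shift passes 0.05 or a number of a turn 0.15, either way. A call with a gripper value outside its range is refused whole. The fingers move at their own pace and stop on an object; "force" is the grip in N (left out, the last holds). Time passes only in rows, so rows that do not move let the fingers close. It gives the time, the measured TCP pose, the force, the opening and the grip force at its end, in the units of the state.
- get_obs(): the state, without advancing time (a new reading comes with each control period).
- read_camera(name): name is "side" or "top" or "wrist"; returns a dict with "frame" (480x640x3 uint8, red, green, blue), "intrinsics" (3x3 intrinsics, pixels), "view" (4x4, takes a point from world to camera coordinates). Camera axes: x right, y up, looking along -z (the intrinsics and any distortion apply to the point x, -y, -z); pixel columns grow to the right and rows downward; lengths in m; the calibration is good to about 2 mm. A picture is of the moment at which its call begins. There is no depth.
- sign_off(): hands the job in; it is judged then, once.
Trained networks look in the newest picture that a camera, given by its name, has taken for a name from the list of things; names that differ only in an ending like _2 or _b are one class to them, and where a whole thing is asked for, a point or a joint stands for the part that bears it (a point fixed in the world has none). Each returns a list of dicts, best first, with "p" (0 to 1); they miss things now and then, are a little off and sometimes report something else, mostly with a low value. They report only what shows in the picture. A call takes as long as a camera call.
- silhouettes(camera, name): "pixels" (480x640 bool, what is visible of it) and "extent" ([left, top, right, bottom] in pixels, round what is visible of it).
The state is a dict: "time_s": time; "qpos": joint angles; "joint_velocities": joint speeds; "effort": joint torques, N m; "tool_pos": TCP position; "tool_rot": TCP orientation; "force": force on the tool from outside, world axes, zero at the start; "wrist_torque": the same for the moment, N m; "grip_width": finger opening in m; "grasp_force": force on a finger pad.
Only numpy, scipy, OpenCV 4.12 (cv2) and the standard library are available. Lean on these libraries where they do the work, as an engineer would, in place of code of your own. Each camera call takes 0.05 s, during which the arm holds its last target. There are 200 camera calls.

TASK

Push the loose pack of coffee filters along the wooden board until it sits snugly in the corner of the two raised rails: its long side flat against the back rail and its end against the left rail. Only push it with the fingers - never pick it up or tip it; it stays on the board the whole time - and leave the matchbox, spoon, timer, mug, tin and tissue pack where they are.

Things in the scene. Friction and masses are not known exactly. Their poses are not given: they have to be found in the camera images.
- board: Wooden board fixed on the worktop, 205 (x) x 360 (y) x 12 mm, yaw up to 0.15 rad. Rails 14 mm thick stand along its back (+x, away from the robot) and left (+y) edges, tops 30 mm above the board's top (42 mm above the worktop); front and right are open. Origin: centre of the underside. In its frame the rails' inner faces are at x = +88.5 mm (back) and y = +166 mm (left).
- home (a point): Point on the board's top (12 mm above the worktop) where the pack's origin comes to lie when it is fully home against both rails: board frame x = +46, y = +106 mm. Axes as the board's. Wall cupboards hang about 0.47 m above the worktop beyond (from x about 0.62 m of the room): keep the wrist clear of them.
- filters: Pack of coffee filters, a beige block lying flat on the board, 85 (x) x 120 (y) x 28 mm, about 0.08 kg, ordinary friction. Origin: centre of the underside. At the board's yaw its long side (y) is parallel to the back rail; it starts up to 0.22 rad askew, its middle 66 to 89 mm from the back rail. Its way to the back rail, then leftwards along it, is clear.
- matches: Matchbox 37 (x) x 55 (y) x 16 mm lying flat on the board's front left corner, its long side about parallel to the left rail's length. Origin: centre of the underside. Stays where it is.
- kitchen_timer: Round kitchen timer, 64 mm wide and 45 mm high, on the worktop to the left of the board. Origin: centre of the underside. Stays where it is.
- teaspoon: Teaspoon, 139 (x) x 30 x 10 mm, on the worktop to the right of the board. Origin: centre of the underside. Stays where it is.
- pack_violet: Tissue pack, a smaller block 55 (x) x 105 (y) x 24 mm, on the worktop to the right of the board. Origin: centre of the underside. Stays where it is.
- mug_a: Mug, 86 x 122 mm with its handle and 90 mm high, on the worktop left or right of the board. Origin: underside, within the middle of the outline. Stays where it is.
- sugar_tin: Round tin with a lid, 72 mm wide and 94 mm high, on the worktop right or left of the board (on the other side from the mug). Origin: centre of the underside. Stays where it is.

How it is judged:
By the outcome, as a careful person would: the job done as asked, in the order asked, and still so for the second after the job is handed in, with the robot touching nothing.
It also fails if it takes over 38 s, if anything falls off the work surface, if the arm or the gripper's body presses on something with over 40 N, if the wrist force passes 120 N, or if a joint passes its speed limit or range.

## Working session

There is one attempt and no reset: what is moved stays moved. The work goes in short steps, Python scripts to look and compute and a tool call to move; the robot and the scene stay as the last step left them, time stands still between calls to the robot, and variables do not carry over. Pictures are saved under pics/ and viewed, at most 10 in all, crops included, and the job is handed in when it is done.

Besides the shell and the picture viewer there is one more tool, called after "Emit:" by a JSON object that holds its "api" and its "payload", one argument or row to a line. play_rows: Moves the arm, as the interface text tells. Its arguments: {"type":"object","properties":{"steps":{"type":"array","items":{"type":"array","items":{"type":"array","items":{"type":"number"}}}},"force":{"type":"number"}},"required":["steps"]}

```bash
mkdir -p pics; ls; python3 - <<'E'
from cell import *
import cv2,numpy as np
for n in ("top","side"):
    c=read_camera(n); cv2.imwrite(f"pics/{n}0.png",c["frame"][:,:,::-1])
    print(n,c["intrinsics"].round(1).tolist(),c["view"].round(4).tolist(),[k for k in c])
    for o in ("filters","board"):
        for s in silhouettes(n,o)[:2]: print(o,s["p"],s["extent"],s["pixels"].sum())
o=get_obs();print(o["time_s"],o["tool_pos"],o["tool_rot"],o["force"],o["grip_width"])
E
```

```text
pics
top [[437.3, 0.0, 315.3], [0.0, 437.3, 240.2], [0.0, 0.0, 1.0]] [[0.0045, -0.9999, 0.0116, 0.0472], [0.9899, 0.0061, 0.1417, -0.4958], [-0.1417, 0.0108, 0.9898, -0.9103], [0.0, 0.0, 0.0, 1.0]] ['frame', 'intrinsics', 'view']
filters 0.97 [265.8, 201.8, 331.3, 262.0] 2208
board 0.78 [228.5, 179.5, 398.6, 293.9] 12957
side [[563.1, 0.0, 312.8], [0.0, 563.1, 231.3], [0.0, 0.0, 1.0]] [[-0.0446, -0.9989, 0.0153, 0.0491], [0.502, -0.0092, 0.8648, -0.2791], [-0.8637, 0.0463, 0.5019, -1.0773], [0.0, 0.0, 0.0, 1.0]] ['frame', 'intrinsics', 'view']
filters 0.69 [261.8, 219.2, 296.4, 246.5] 664
board 0.79 [230.7, 209.2, 301.8, 270.6] 2488
0.3 [0.19876396 0.61868592 0.22220579] [-1.79965432e+02  3.21331579e-03  1.62193685e+02] [-0.1508176  -0.25182572  0.33047243] 0.0866852216475464
```

View pics/top0.png

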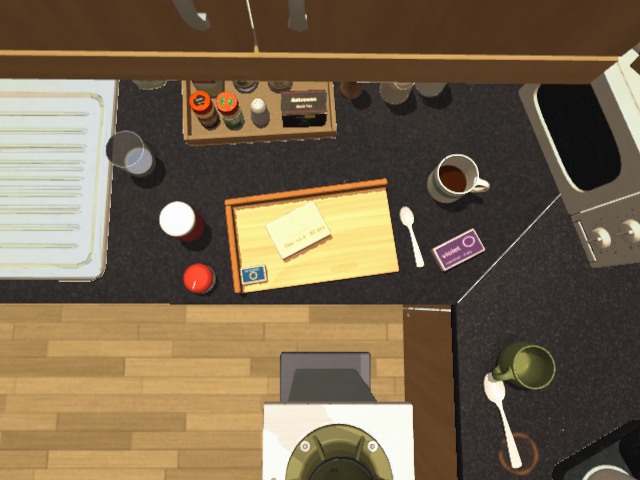

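View pics/side0.png

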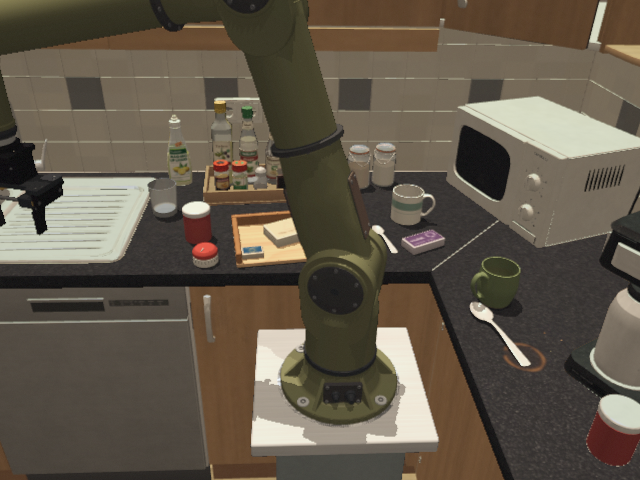

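The top view shows the board with its back rail from (228,201) to (386,182) and its left rail running down to (238,292). The pack's middle is near (299,230), askew, and the matchbox is at (254,274). In the side view the arm hides the right part of the board. I'll fit the box models to the silhouettes.

```bash
cat > h.py <<'E'
from cell import *
import cv2,numpy as np
from scipy.optimize import minimize
S=8
def proj(c,P):
    q=P@c["view"][:3,:3].T+c["view"][:3,3]; q=np.c_[q[:,0],-q[:,1],-q[:,2]]@c["intrinsics"].T
    return q[:,:2]/q[:,2:]
def box(x0,x1,y0,y1,z0,z1): return np.array([[x,y,z] for x in(x0,x1) for y in(y0,y1) for z in(z0,z1)])
BOARD=[box(-.1025,.1025,-.18,.18,0,.012),box(.0885,.1025,-.18,.18,0,.042),box(-.1025,.1025,.166,.18,0,.042)]
FIL=[box(-.0425,.0425,-.06,.06,0,.028)]
MAT=[box(-.0185,.0185,-.0275,.0275,0,.016)]
def W(p,P,z=0):
    c,s=np.cos(p[2]),np.sin(p[2]); return np.c_[P[:,0]*c-P[:,1]*s+p[0],P[:,0]*s+P[:,1]*c+p[1],P[:,2]+z]
def render(c,parts,p,z):
    m=np.zeros((480*S//2,640*S//2),np.uint8)
    for P in parts:
        h=cv2.convexHull(((proj(c,W(p,P,z))+.5)*S/2*16).astype(np.int32)); cv2.fillConvexPoly(m,h,1,shift=4)
    return m>0
def fit(c,mask,parts,z,p0,d=(.01,.01,.06)):
    M=cv2.resize(mask.astype(np.uint8),None,fx=S/2,fy=S/2,interpolation=cv2.INTER_NEAREST)>0
    def f(p):
        r=render(c,parts,p,z); return 1-(r&M).sum()/(r|M).sum()
    s=np.array([p0]+[np.array(p0)+np.eye(3)[i]*d[i] for i in range(3)])
    r=minimize(f,p0,method="Nelder-Mead",options=dict(initial_simplex=s,xatol=1e-4,fatol=1e-4,maxiter=120))
    return r.x,r.fun
def ray(c,uv,z):
    K=c["intrinsics"];d=np.array([(uv[0]-K[0,2])/K[0,0],-(uv[1]-K[1,2])/K[1,1],-1])
    R=c["view"][:3,:3];o=-R.T@c["view"][:3,3];d=R.T@d
    return o+d*(z-o[2])/d[2]
def rel(b,p):
    c,s=np.cos(b[2]),np.sin(b[2]);d=np.array(p[:2])-b[:2]
    return np.array([d[0]*c+d[1]*s,-d[0]*s+d[1]*c,p[2]-b[2]])
E
python3 - <<'E'
from h import *
c=read_camera("top")
b=silhouettes("top","board")[0]["pixels"]
n=b.copy()
for o in("filters","matches"):
    s=silhouettes("top",o); print(o,s[0]["p"],s[0]["extent"],s[0]["pixels"].sum()); n|=s[0]["pixels"]
n=cv2.morphologyEx(n.astype(np.uint8),cv2.MORPH_CLOSE,np.ones((5,5)))
p0=ray(c,(313,237),.02); p0[2]=.1
B,e=fit(c,n,BOARD,0,p0);print("board",B,e)
f=silhouettes("top","filters")[0]["pixels"]; q0=ray(c,(299,230),.03);q0[2]=.3
F,e=fit(c,f,FIL,.012,q0);print("fil",F,e,"rel",rel(B,F))
m=silhouettes("top","matches")[0]["pixels"]; q0=ray(c,(254,274),.02);q0[2]=.1
M,e=fit(c,m,MAT,.012,q0);print("mat",M,e,"rel",rel(B,M))
im=cv2.resize(c["frame"][:,:,::-1],None,fx=4,fy=4,interpolation=cv2.INTER_CUBIC)
for parts,p,z in((BOARD,B,0),(FIL,F,.012),(MAT,M,.012)):
    for P in parts:
        h=cv2.convexHull(((proj(c,W(p,P,z))+.5)*4).astype(np.int32));cv2.polylines(im,[h],True,(0,0,255),1)
cv2.imwrite("pics/fit0.png",im[4*170:4*305,4*215:4*410])
np.save("B.npy",B)
E
```

```text
filters 0.65 [265.4, 201.4, 332.4, 261.2] 2205
matches 0.84 [239.2, 265.8, 270.5, 283.0] 406
board [0.50685147 0.0568402  0.14338477] 0.01949985705663737
fil [0.51931121 0.08859511 0.47615159] 0.039441248972884146 rel [0.01686947 0.02964862 0.33276682]
mat [0.42096522 0.18340924 0.1243079 ] 0.145358788676761 rel [-0.06691893  0.13754282 -0.01907687]
```

View pics/fit0.png

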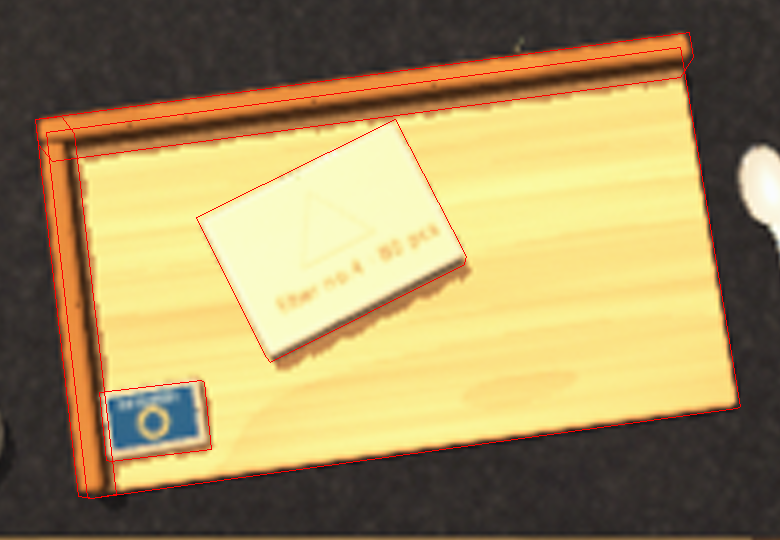

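The fit matches the image closely: the pack is about 0.33 rad askew from the board and 72 mm from the back rail. The plan is to square the pack against the back rail with two spread fingers, then push its right end to the left. First I turn the tool to the board's axes and travel high.

Emit:
{"api": "play_rows", "payload": {
  "steps": [
    [[0,0,0,0,0,-0.15,0.06],[0,0,0,0,0,-0.15,0.06],[0,0,0,0,0,-0.15,0.06],[-0.025,-0.043,0,0,0,-0.004,0.06],[-0.025,-0.043,0,0,0,0,0.06],[-0.025,-0.043,0,0,0,0,0.06],[-0.025,-0.043,0,0,0,0,0.06],[-0.025,-0.043,0,0,0,0,0.06],[-0.025,-0.043,0,0,0,0,0.06],[0,0,0,0,0,0,0.06]]
  ]
}}

```text
time_s: 1.6
tool_pos: [0.3903, 0.3774, 0.2231]
tool_rot: [-179.8, 0.2, -172.5]
force: [0.6, 0.7, -0.0]
grip_width: 0.0602
grasp_force: 0.0
```

Emit:
{"api": "play_rows", "payload": {
  "steps": [
    [[0,0,0,0,0,-0.012,0.06],[-0.001,-0.0435,0,0,0,0,0.06],[-0.001,-0.0435,0,0,0,0,0.06],[-0.001,-0.0435,0,0,0,0,0.06],[-0.001,-0.0435,0,0,0,0,0.06],[-0.001,-0.0435,0,0,0,0,0.06],[0,-0.0435,0,0,0,0,0.06],[0,-0.0435,0,0,0,0,0.06],[0,0,0.04,0,0,0,0.06],[0,0,0.04,0,0,0,0.06],[0,0,0,0,0,0,0.06]]
  ]
}}

```text
time_s: 2.7
tool_pos: [0.432, 0.085, 0.1383]
tool_rot: [-179.9, -0.5, -171.0]
force: [-0.4, 0.3, -0.0]
grip_width: 0.0601
grasp_force: 0.0
```

```bash
python3 - <<'E'
from h import *
B=np.load("B.npy");o=get_obs();t=o["tool_pos"]
print(o["time_s"],t,o["tool_rot"],"rel",rel(B,t),o["qpos"].round(1))
E
```

```text
2.7 [0.43195183 0.0850268  0.13831934] [-179.91321511   -0.52240763 -170.96410025] rel [-0.07010333  0.03860005 -0.00506543] [-34.4  -4.1  19.1 117.9   1.5  66.5  83.2]
```

Emit:
{"api": "play_rows", "payload": {
  "steps": [
    [[0,-0.007,0.04,0,0,0.008,0.06],[0,0,0.04,0,0,0,0.06],[0,0,0.02,0,0,0,0.06],[0,0,0.01,0,0,0,0.06],[0,0,0.006,0,0,0,0.06],[0,0,0,0,0,0,0.06],[0,0,0,0,0,0,0.06]]
  ]
}}

```text
time_s: 3.4
tool_pos: [0.4383, 0.0785, 0.0279]
tool_rot: [180.0, 0.1, -171.5]
force: [0.4, 0.6, 0.9]
grip_width: 0.0601
grasp_force: 0.0
```

Emit:
{"api": "play_rows", "payload": {
  "steps": [
    [[0,0,0.007,0,0,0,0.06],[0,0,0,0,0,0,0.06],[-0.006,0,0,0,0,0,0.06],[-0.006,0,0,0,0,0,0.06],[-0.006,0,0,0,0,0,0.06],[-0.006,0,0,0,0,0,0.06],[-0.006,0,0,0,0,0,0.06],[-0.006,0,0,0,0,0,0.06],[0,0,0,0,0,0,0.06]]
  ]
}}

```text
time_s: 4.3
tool_pos: [0.4738, 0.0832, 0.0197]
tool_rot: [-180.0, 0.1, -171.6]
force: [-0.5, -0.5, -0.1]
grip_width: 0.0604
grasp_force: 0.0
```

```bash
cat > look.py <<'E'
import sys
from h import *
B=np.load("B.npy");o=get_obs();t=o["tool_pos"]
print(o["time_s"],"z",t[2].round(4),o["tool_rot"].round(1),"tcp rel",rel(B,t)[:2].round(4),o["force"].round(1))
c=read_camera("top");cv2.imwrite("pics/%s.png"%sys.argv[1],cv2.resize(c["frame"][170:305,215:410,::-1],None,fx=4,fy=4,interpolation=cv2.INTER_CUBIC))
for n in("filters","matches"):
    for s in silhouettes("top",n)[:1]: print(n,s["p"],s["extent"],s["pixels"].sum())
E
python3 look.py a1
```

```text
4.3 z 0.0197 [-1.800e+02  1.000e-01 -1.716e+02] tcp rel [-0.029   0.0308] [-0.5 -0.5 -0.1]
matches 0.61 [237.1, 267.9, 267.4, 283.6] 339
```

View pics/a1.png

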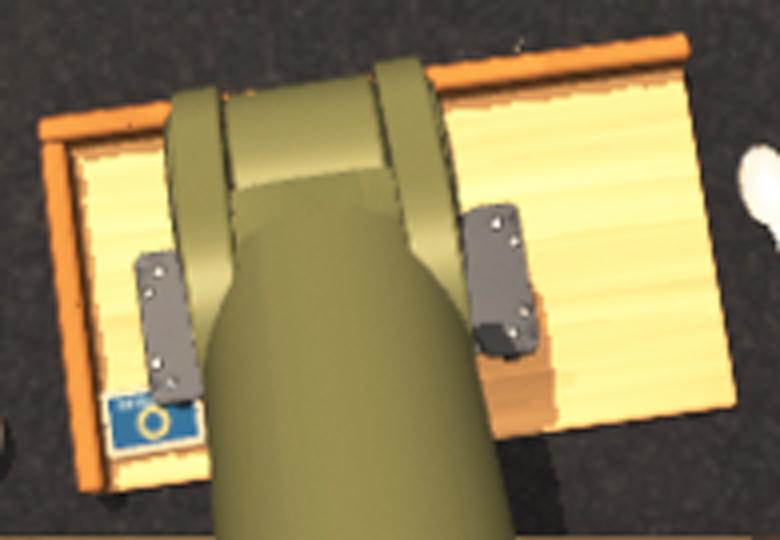

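The arm hides the pack, and the matchbox is untouched at its place. I'll continue by numbers and force.

Emit:
{"api": "play_rows", "payload": {
  "steps": [
    [[-0.005,0,0,0,0,0,0.06],[-0.005,0,0,0,0,0,0.06],[-0.005,0,0,0,0,0,0.06],[-0.002,0,0,0,0,0,0.06],[-0.002,0,0,0,0,0,0.06],[0,0,0,0,0,0,0.06]]
  ]
}}

```text
time_s: 5.05
tool_pos: [0.4917, 0.0859, 0.0195]
tool_rot: [-180.0, 0.0, -171.6]
force: [0.0, 1.2, 0.2]
grip_width: 0.06
grasp_force: 0.0
```

Emit:
{"api": "play_rows", "payload": {
  "steps": [
    [[-0.002,0,0,0,0,0,0.06],[0,0,0,0,0,0,0.06]]
  ]
}}

```text
time_s: 5.25
tool_pos: [0.4936, 0.0862, 0.0196]
tool_rot: [180.0, 0.0, -171.6]
force: [-0.3, 0.1, 0.2]
grip_width: 0.0599
grasp_force: 0.0
```

Emit:
{"api": "play_rows", "payload": {
  "steps": [
    [[-0.002,0,0,0,0,0,0.06],[0,0,0,0,0,0,0.06]]
  ]
}}

```text
time_s: 5.45
tool_pos: [0.4957, 0.0865, 0.0196]
tool_rot: [180.0, 0.0, -171.6]
force: [0.0, 1.3, -0.2]
grip_width: 0.0597
grasp_force: 0.0
```

Emit:
{"api": "play_rows", "payload": {
  "steps": [
    [[-0.002,0,0,0,0,0,0.06],[0,0,0,0,0,0,0.06]]
  ]
}}

```text
time_s: 5.65
tool_pos: [0.4972, 0.0869, 0.0195]
tool_rot: [180.0, -0.0, -171.6]
force: [0.5, -0.2, -0.2]
grip_width: 0.06
grasp_force: 0.4
```

Emit:
{"api": "play_rows", "payload": {
  "steps": [
    [[-0.002,0,0,0,0,0,0.06],[0,0,0,0,0,0,0.06]]
  ]
}}

```text
time_s: 5.85
tool_pos: [0.4973, 0.0868, 0.0191]
tool_rot: [180.0, -0.3, -171.6]
force: [-6.0, -0.3, 3.7]
grip_width: 0.06
grasp_force: 2.9
```

Emit:
{"api": "play_rows", "payload": {
  "steps": [
    [[0.005,0,0,0,0,0,0.06],[0.015,0,0,0,0,0,0.06],[0.01,0,-0.02,0,0,0,0.03],[0,0,-0.04,0,0,0,0.03],[0,-0.03,-0.04,0,0,0,0.03],[0,-0.045,0,0,0,0,0.03],[0,-0.045,0,0,0,0,0.03],[0,-0.045,0,0,0,0,0.03],[0,0,0,0,0,0,0.03]]
  ]
}}

```text
time_s: 6.75
tool_pos: [0.4945, -0.0881, 0.1204]
tool_rot: [-179.8, 0.2, -172.1]
force: [-0.2, 0.7, 0.8]
grip_width: 0.0302
grasp_force: 0.0
```

```bash
python3 look.py a2
```

```text
6.75 z 0.1204 [-179.8    0.2 -172.1] tcp rel [-0.033  -0.1417] [-0.2  0.7  0.8]
filters 0.62 [274.4, 195.3, 330.4, 240.1] 2146
matches 0.68 [237.7, 265.9, 269.1, 282.6] 448
```

View pics/a2.png

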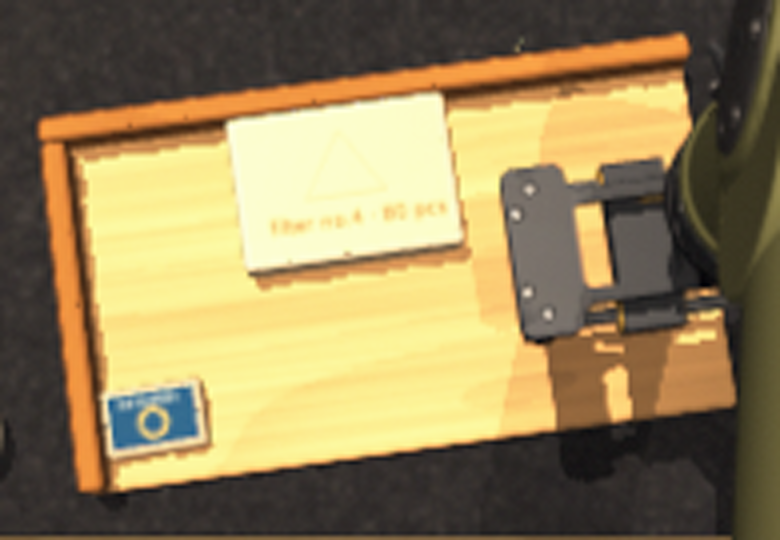

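The pack now lies square against the back rail (crop top edge (227,120) to (445,95)), and the matchbox is unmoved. Next I measure its pose and turn the tool 90°.

```bash
python3 - <<'E'
from h import *
B=np.load("B.npy");c=read_camera("top")
F,e=fit(c,silhouettes("top","filters")[0]["pixels"],FIL,.012,[.55,.085,.14],(.005,.005,.03));print(rel(B,F),e)
E
```

```text
[0.04642367 0.01860218 0.0186642 ] 0.05311854605534905
```

Emit:
{"api": "play_rows", "payload": {
  "steps": [
    [[0,0,0,0,0,0.15,0.03],[0,0,0,0,0,0.15,0.03],[0,0,0,0,0,0.15,0.03],[0,0,0,0,0,0.15,0.03],[0,0,0,0,0,0.15,0.03],[0,0,0,0,0,0.15,0.03],[0,0,0,0,0,0.15,0.03],[0,0,0,0,0,0.15,0.03],[0,0,0,0,0,0.15,0.03],[0,0,0,0,0,0.15,0.03],[0,0,0,0,0,0.07,0.03],[0,0,0,0,0,0,0.03]]
  ]
}}

```text
time_s: 8.2
tool_pos: [0.494, -0.079, 0.1195]
tool_rot: [180.0, -0.0, 98.6]
force: [-0.3, 0.2, -0.8]
grip_width: 0.03
grasp_force: 0.0
```

Emit:
{"api": "play_rows", "payload": {
  "steps": [
    [[0.02,0.04,0,0,0,0.007,0.03],[0.04,0.037,0,0,0,0,0.03],[0,0,0.04,0,0,0,0.03],[0,0,0.03,0,0,0,0.03],[0,0,0.02,0,0,0,0.03],[0,0,0.008,0,0,0,0.03],[0,0,0,0,0,0,0.03],[0,0,0,0,0,0,0.03]]
  ]
}}

```text
time_s: 9.0
tool_pos: [0.5598, -0.0135, 0.0225]
tool_rot: [179.9, -0.0, 98.1]
force: [-0.0, -0.4, 1.0]
grip_width: 0.0298
grasp_force: 0.0
```

Emit:
{"api": "play_rows", "payload": {
  "steps": [
    [[0.008,0,0.002,0,0,0,0.03],[0.01,0,0,0,0,0,0.03],[0.01,0,0,0,0,0,0.03],[0.01,0,0,0,0,0,0.03],[0.01,0,0,0,0,0,0.03],[0.01,0,0,0,0,0,0.03],[0.01,0,0,0,0,0,0.03],[0.01,0,0,0,0,0,0.03],[0.01,0,0,0,0,0,0.03],[0.008,0,0,0,0,0,0.03],[0.006,0,0,0,0,0,0.03],[0,0,0,0,0,0,0.03]]
  ]
}}

```text
time_s: 10.2
tool_pos: [0.5444, 0.0885, 0.0195]
tool_rot: [-180.0, -0.0, 98.2]
force: [-0.2, 0.1, 0.8]
grip_width: 0.0297
grasp_force: 0.0
```

Emit:
{"api": "play_rows", "payload": {
  "steps": [
    [[0.004,0,0,0,0,0,0.03],[0.002,0,0,0,0,0,0.03],[0,0,0,0,0,0,0.03]]
  ]
}}

```text
time_s: 10.5
tool_pos: [0.5437, 0.0933, 0.0195]
tool_rot: [-180.0, -0.0, 98.1]
force: [0.5, 0.2, -0.4]
grip_width: 0.0302
grasp_force: 0.0
```

Emit:
{"api": "play_rows", "payload": {
  "steps": [
    [[0.002,0,0,0,0,0,0.03],[0.002,0,0,0,0,0,0.03],[0,0,0,0,0,0,0.03]]
  ]
}}

```text
time_s: 10.8
tool_pos: [0.5432, 0.097, 0.0196]
tool_rot: [-180.0, 0.0, 98.1]
force: [0.2, -1.0, 0.0]
grip_width: 0.0301
grasp_force: 0.3
```

Emit:
{"api": "play_rows", "payload": {
  "steps": [
    [[0.002,0,0,0,0,0,0.03],[0,0,0,0,0,0,0.03]]
  ]
}}

```text
time_s: 11.0
tool_pos: [0.5432, 0.097, 0.0196]
tool_rot: [180.0, 0.1, 98.0]
force: [0.1, -3.8, 0.7]
grip_width: 0.0301
grasp_force: 2.3
```

Emit:
{"api": "play_rows", "payload": {
  "steps": [
    [[0.002,0,0,0,0,0,0.03],[0,0,0,0,0,0,0.03]]
  ]
}}

```text
time_s: 11.2
tool_pos: [0.5432, 0.097, 0.0196]
tool_rot: [180.0, 0.3, 98.0]
force: [0.9, -7.7, 1.7]
grip_width: 0.0303
grasp_force: 4.2
```

Emit:
{"api": "play_rows", "payload": {
  "steps": [
    [[-0.008,0,0,0,0,0,0.03],[-0.02,0,0,0,0,0,0.03],[-0.02,0,-0.03,0,0,0,0.03],[-0.03,-0.01,-0.04,0,0,0,0.03],[-0.045,-0.01,-0.02,0,0,0,0.03],[-0.045,-0.01,0,0,0,0,0.03],[-0.02,0,0,0,0,0,0.03],[0,0,0,0,0,0,0.03]]
  ]
}}

```text
time_s: 12.0
tool_pos: [0.5395, -0.0923, 0.1094]
tool_rot: [179.9, 0.0, 97.7]
force: [0.3, 0.5, -0.4]
grip_width: 0.03
grasp_force: 0.0
```

```bash
python3 look.py a3; python3 - <<'E'
from h import *
B=np.load("B.npy");c=read_camera("top")
F,e=fit(c,silhouettes("top","filters")[0]["pixels"],FIL,.012,[.54,.17,.14],(.005,.005,.03));print(rel(B,F),e)
E
```

```text
12.0 z 0.1094 [179.9   0.   97.7] tcp rel [ 0.011  -0.1522] [ 0.3  0.5 -0.4]
filters 0.91 [230.7, 200.6, 291.5, 248.3] 2241
matches 0.71 [239.3, 266.3, 269.8, 283.2] 467
[ 0.04897822  0.10726183 -0.00338477] 1.0
```

View pics/a3.png

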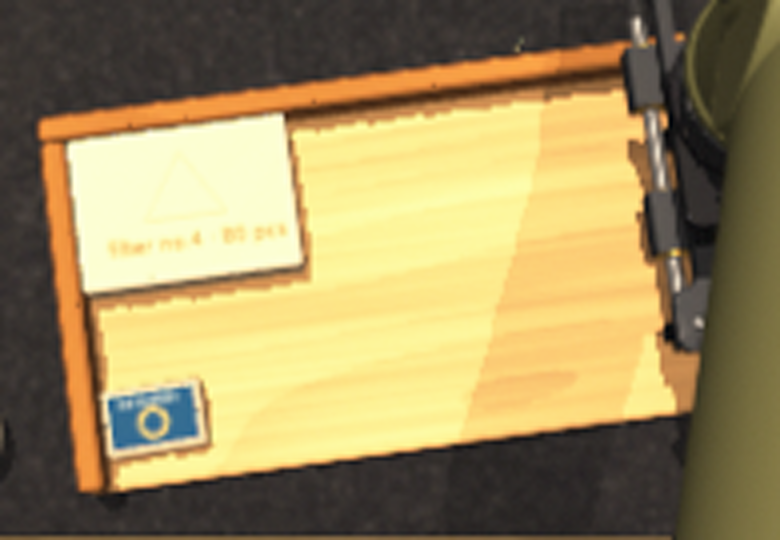

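The pack is now in the corner, with its end along the left rail and its long side at the back rail. I'll check how snug it is more finely.

```bash
python3 - <<'E'
from h import *
B=np.load("B.npy");c=read_camera("top")
for k in range(4):
    if k: read_camera("top")
    s=silhouettes("top","filters")[0]
    F,e=fit(c,s["pixels"],FIL,.012,[.537,.168,.14],(.005,.005,.03));print(s["p"],rel(B,F),e)
im=c["frame"][190:260,222:302,::-1]
H=np.array([B[0]+.046*np.cos(B[2])-.106*np.sin(B[2]),B[1]+.046*np.sin(B[2])+.106*np.cos(B[2]),B[2]])
im=cv2.resize(im,None,fx=8,fy=8,interpolation=cv2.INTER_CUBIC)
h=((proj(c,W(H,FIL[0][1::2],.012))+.5-[222,190])*8).astype(np.int32)
cv2.polylines(im,[cv2.convexHull(h)],True,(0,0,255),1)
cv2.imwrite("pics/a4.png",im)
E
```

```text
0.71 [ 0.04699706  0.106119   -0.01641202] 0.07064462539829519
0.82 [ 0.04592204  0.10523933 -0.00410757] 0.04556217849269206
0.55 [0.04550552 0.10508142 0.01420792] 0.0745263731770478
0.86 [0.0460627  0.10580539 0.0083167 ] 0.03343720363094427
```

View pics/a4.png

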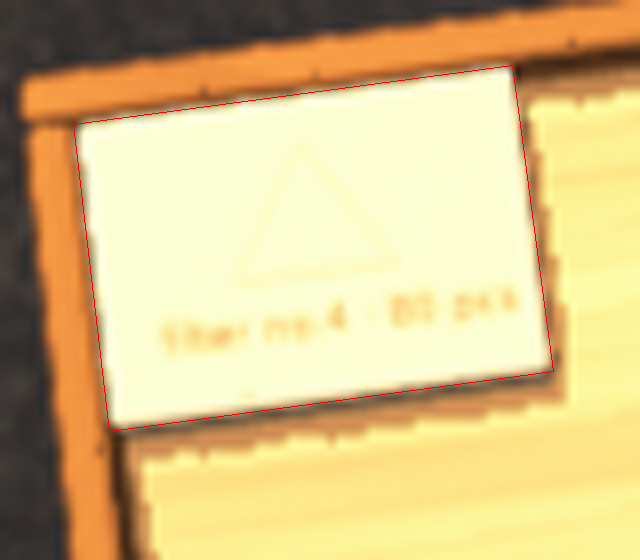

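The outline drawn at home coincides with the pack: mean fit (46.1, 105.6) mm against (46, 106), yaw about 0. The gripper is clear at a height of 0.11 m.

```bash
python3 -c "
from cell import *
print(sign_off())"
```

```text
the job is handed in; nothing more can be done
None
```

The filter pack is pushed home in the corner, measured within about 1 mm of the home point and flat against both rails; the job is handed in at about 12 s, with the matchbox where it was and nothing else approached.

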